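# Show a jar's base to the inspection camera

### The job

Start the inspection by pressing the plunger of the start box down to its stop, then take the shortest of the three jars out of the rack and show its underside to the inspection camera: hold it in the air with its base facing the lens squarely, centred on the lens axis and about 12 cm from the lens glass. Leave the other two jars standing in the rack, and finish while still holding the jar there, steady and touching nothing but the gripper.

Things in the scene. Friction and masses are not known exactly. Their poses are not given: they have to be found in the camera images.
- plunger_top (a point): centre of the top of the start box's plunger: a black mushroom head 42 mm across and 13.5 mm high on a steel stem; it stands on a fixed grey box 80x80x42 mm and its top is 75 mm above the table. z is up.
- plunger (a joint): travel of the plunger downward in m: 0 released, 0.012 on its stop; a spring pushes it back up (2 N at the top, 8 N at the stop), so hold it on the stop for a moment (0.2 s) before you let it rise.
- rack: fixed aluminium rack plate 92x335x22 mm; origin under its centre, long side along its y. Three round wells 70 mm across and 14 mm deep (floors 8 mm above the table) at y = -110, 0, +110 mm, one jar standing loosely in each; which jar is in which well varies.
- short_jar_center (a point): centre (half-way up) of the shortest jar: a round screw-cap jar, 50 mm across and 77 mm high, cap (46 mm across) the top 18 mm; about 0.08 kg. z runs from its base to its cap; base 38.5 mm below this point. This is the jar to show.
- mid_jar_center (a point): centre (half-way up) of the middle jar, 56 mm across and 92 mm high; z towards its cap. Stays in the rack.
- tall_jar_center (a point): centre (half-way up) of the tallest jar, 62 mm across and 107 mm high; z towards its cap. Stays in the rack.
- lens (a point): centre of the front glass of the inspection camera, about 0.10 m above the table. z points straight out of the lens along its axis, obliquely up and roughly towards the robot, 35 degrees from vertical; y is level. The camera is fixed: a black housing about 62x70 mm with a ring of white lights, 68 mm across, round a 48 mm lens barrel, in a grey yoke on a 120x110 mm base plate; the glass is the foremost point of the camera along its axis.
Things that resemble listed ones, but are neither listed nor needed, are in the scene too. What is shaped like the part that bears plunger_top but green or yellow is not meant.

How it is judged:
By the outcome, as a careful person would: the job done as asked, in the order asked, and still so for the second after the job is handed in, while the arm keeps its last pose, push and grip.
It also fails if it takes over 48 s, if anything falls off the work surface, if the arm or the gripper's body presses on something with over 40 N, if the wrist force passes 120 N, or if a joint passes its speed limit or range.

### The arm

A 6-joint arm with a two-finger parallel gripper is mounted at the origin on a cart in front of the work surface, level with it; the furniture and walls round the work are solid. World frame = base frame: x ahead of the robot, y to its left, z up, the work surface at z = 0. Lengths are in mm, angles in degrees, forces in N, time in s.
With the tool pointing down it reaches from about 300 to 850 mm from the base axis. Payload 4.2 kg.
Tool frame: the origin (TCP) lies midway between the tips of the shut fingers; the grasp point (between the pads) lies 19 mm behind it (env.grasp_offset is the distance from the TCP to the grasp point, in mm); z points along the fingers, y is the line along which they close (so a half turn about z gives the same grasp; the last joint's range is limited). The gripper opens to 91 mm and grips with 3 to 60 N. Pads are 32 mm wide; open, the fingers measure 118 mm over their backs; the gripper's body (76 mm by 178 mm) begins 60 mm behind the grasp point.
Start: joints at [63.999, 18.312, 89.639, -0, 72.044, -1.146], TCP at [241.689, 521.756, 213.976] pointing down, gripper open.
Joint ranges: [-177.97, 177.97], [-48.28, 115.42], [12.27, 149.76], [-77.06, 257.06], [2.81, 150.46], [-146.56, 146.56]. Speed limits (degrees/s): [147.25, 147.25, 180, 180, 180, 180].

### API

Orientations are given as [roll, pitch, yaw] about the fixed x, y, z axes, in that order (R = Rz(yaw) Ry(pitch) Rx(roll)).
In Python, from workcell import env, optics gives the robot as it stands. The module is installed in compiled form; this text tells all that it offers.
- The arm moves only by the tool send_rows, never from a script. Its argument "targets" is a list that holds one entry, the list of rows, each a list of 7 numbers: the turn, a rotation vector about the world's x, y, z scaled (see below), then the shift along the world's x, y, z scaled (see below), then the closure, from -1 (fully open) to 1 (shut). In form: [[[rx, ry, rz, x, y, z, gripper], ...]]. A call has 1 to 12 rows; each row shifts and turns the commanded pose from where the row before left it; what a row does not reach is not made up. The controller multiplies each number of a shift by 0.2 m and each number of a turn by pi/2 rad. A row lasts 1/10 s, in which the tool goes at most 50 mm and 8.59 degrees, less where a joint would pass 70% of its speed; a pose out of reach is approached as far as the arm can. A call with a number of a shift or a turn outside -1 to 1 is refused whole. A call with a gripper value outside its range is refused whole. The fingers move at their own pace and stop on an object; "grip_force" is the grip in N (left out, the last holds). Time passes only in rows, so rows that do not move let the fingers close. It gives the time, the measured TCP pose, the force, the opening and the grip force at its end, in the units of the state.
- env.state(): the state, without advancing time (a new reading comes with each control period).
- optics.grab_frame(name): name is "scene" or "top" or "wrist"; returns (picture, depth): 400x640x3 uint8, red, green, blue; 400x640 float32, mm along the optical axis (not along the pixel's ray), 0 where there is no reading.
- optics.camera_info(name): a dict with "camera_matrix" (3x3 intrinsics, pixels), "R" (3x3) and "t" (3): a world point X has camera coordinates R X + t; the wrist camera has in their place "mount" (4x4, takes a point from camera to tool coordinates, whose origin is the TCP and whose axes are the flange's). Camera axes: x right, y down, z forward; pixel columns grow to the right and rows downward; lengths in mm; the calibration is good to about 2 mm. The wrist camera is an equidistant fisheye: a pixel r from the principal point sees the ray r / f radians off the axis. A picture is of the moment at which its call begins: read the wrist's pose just before it. camera_info takes no time and is no camera call.
- env.job_done(): hands the job in; it is judged then, once.
Trained networks look in the newest picture that a camera, given by its name, has taken for a name from the list of things; names that differ only in an ending like _2 or _b are one class to them, and where a whole thing is asked for, a point or a joint stands for the part that bears it (a point fixed in the world has none). Each returns a list of dicts, best first, with "conf" (0 to 1); they miss things now and then, are a little off and sometimes report something else, mostly with a low value. They report only what shows in the picture. A call takes as long as a camera call. They do not tell look-alikes from the thing itself.
- optics.silhouettes(camera, name): "mask" (400x640 bool, what is visible of it) and "at" ([column, row] in pixels, amid what is visible of it).
- optics.place_of(camera, name): "at" ([column, row] in pixels: a listed point, or the origin of a listed thing).
The state is a dict: "time_s": time; "qpos": joint angles; "qvel": joint speeds; "effort": joint torques, N m; "ee_pos": TCP position; "ee_rot": TCP orientation; "force": force on the tool from outside, world axes, zero at the start; "torque": the same for the moment, N m; "gripper_width": finger opening in mm; "gripper_force": force on a finger pad.
Only numpy, scipy, OpenCV 4.12 (cv2) and the standard library are available. Lean on these libraries where they do the work, as an engineer would, in place of code of your own. Each camera call takes 0.05 s, during which the arm holds its last target. There are 200 camera calls.

## Working session

There is one attempt and no reset: what is moved stays moved. The work goes in short steps, Python scripts to look and compute and a tool call to move; the robot and the scene stay as the last step left them, time stands still between calls to the robot, and variables do not carry over. Pictures are saved under pics/ and viewed, at most 10 in all, crops included, and the job is handed in when it is done.

Besides the shell and the picture viewer there is one more tool, called after "Request:" by a JSON object that holds its "method" and its "body". send_rows: Moves the arm, as the interface text tells. Its arguments: {"type":"object","properties":{"targets":{"type":"array"},"grip_force":{"type":"number"}},"required":["targets"]}

```bash
mkdir -p pics; python3 - <<'E'
from workcell import env, optics
import cv2, numpy as np, pickle
s=env.state(); print(s['time_s'],s['ee_pos'],s['ee_rot'],s['gripper_width'],s['force'])
D={}
for c in ['scene','top']:
    p,d=optics.grab_frame(c); i=optics.camera_info(c); D[c]=(p,d,i)
    cv2.imwrite(f'pics/{c}0.png',p[:,:,::-1])
    R=np.array(i['R']);t=np.array(i['t']);K=np.array(i['camera_matrix'])
    print(c,K.tolist(),'pos',(-R.T@t).round(),'fwd',R[2].round(2))
    for n in ['plunger_top','rack','short_jar_center','mid_jar_center','tall_jar_center','lens']:
        r=optics.place_of(c,n)
        for q in r[:3]:
            u,v=q['at']; z=d[int(round(v)),int(round(u))]
            X=R.T@(np.linalg.inv(K)@[u,v,1]*z-t)
            print(c,n,round(q['conf'],2),np.round(q['at'],1),X.round(1))
pickle.dump(D,open('d0.pkl','wb')); print(env.state()['time_s'], {k:np.array(v).round(3).tolist() for k,v in optics.camera_info('wrist').items()})
E
```

```text
0.0 [241.43186709 521.27718942 213.1079351 ] [-1.79895342e+02 -2.14538879e-03  1.55145699e+02] 91.42052668993853 [ 0.71154245 -0.2283349   0.57370145]
scene [[364.59768333148816, 0.0, 317.7638764482912], [0.0, 364.59768333148816, 203.44086502563206], [0.0, 0.0, 1.0]] pos [ -62. -424.  475.] fwd [ 0.75  0.49 -0.44]
scene plunger_top 0.65 [181.8 211.2] [429.  292.   72.5]
scene plunger_top 0.61 [245.4 204.6] [533.1 177.8  73.7]
scene plunger_top 0.51 [230.7 181.7] [753.9 458.1  -1. ]
scene rack 0.65 [398.8 302.2] [ 447.6 -264.3   20.2]
scene short_jar_center 0.94 [352.1 266.4] [ 441.1 -171.6   69.4]
scene mid_jar_center 0.73 [471.2 286.6] [ 484.  -373.5   75.2]
scene tall_jar_center 0.78 [406.5 271.1] [ 459.9 -268.9   83.2]
scene tall_jar_center 0.22 [470.8 285.3] [ 481.9 -372.7   79.1]
scene lens 0.72 [300.2 180.2] [673.8 105.8 103.8]
top [[503.4274300985098, 0.0, 329.5125535589811], [0.0, 503.4274300985098, 201.1209558777035], [0.0, 0.0, 1.0]] pos [ 448.  -23. 1533.] fwd [ 0.07 -0.01 -1.  ]
top plunger_top 0.7 [256.6 210.1] [524.4 178.5  78.4]
top plunger_top 0.48 [216.  237.1] [ 448.2  -22.5 1533.5]
top plunger_top 0.43 [214.2 180.7] [607.7 303.6  78.7]
top rack 0.77 [401.4 226.7] [ 482.8 -236.   110.5]
top rack 0.23 [404.3 226.7] [ 483.  -244.3  110.3]
top short_jar_center 0.57 [369.1 232.7] [ 464.6 -146.5   91.2]
top mid_jar_center 0.61 [441.  219.8] [ 504.6 -350.6   99.9]
top tall_jar_center 0.96 [406.8 228.8] [ 477.  -250.   118.8]
top lens 0.92 [281.8 158.7] [672.4 107.4  98.7]
0.7 {'camera_matrix': [[309.707, 0.0, 314.433], [0.0, 309.707, 199.46], [0.0, 0.0, 1.0]], 'mount': [[-0.0, -0.969, -0.245, 68.105], [1.0, -0.0, -0.0, 0.018], [0.0, -0.245, 0.969, -170.716], [0.0, 0.0, 0.0, 1.0]]}
```

View pics/scene0.png

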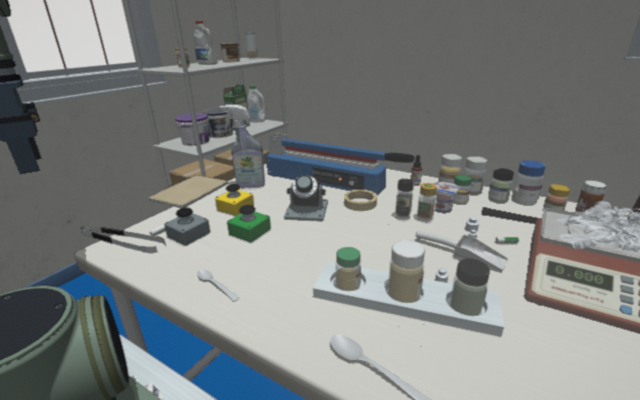

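View pics/top0.png

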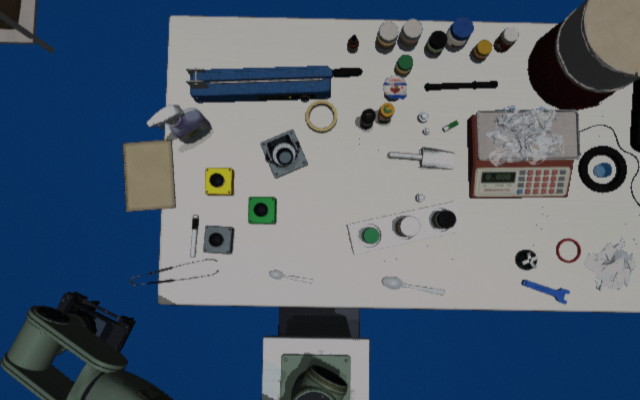

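The scene shows three mushroom-head boxes: grey (scene 185,212 / top 216,239), green (249,217 / 262,210) and yellow (235,190 / 219,181). The grey one with the black head is mine. The rack holds the short jar with a green cap (scene 348,266 / top 370,235), the tall one with a white cap (406,271 / 408,227) and the mid one with a black cap (470,286 / 443,219). The other jars at the back (e.g. top 404,65) are not in the rack. The camera is at scene 303,195 / top 285,155.

```bash
cat > h.py <<'E'
import numpy as np, cv2, pickle
from scipy.spatial.transform import Rotation as Ro
def cam(i): return np.array(i['camera_matrix']),np.array(i['R']),np.array(i['t'])
def cloud(d,i):
    K,R,t=cam(i); v,u=np.mgrid[:400,:640]
    P=np.stack([(u-K[0,2])/K[0,0]*d,(v-K[1,2])/K[1,1]*d,d],-1)
    return (P-t)@R
def ray(i,uv):
    K,R,t=cam(i); r=R.T@np.linalg.inv(K)@[uv[0],uv[1],1]; return -R.T@t, r/np.linalg.norm(r)
def tri(rays):
    A=0;b=0
    for o,r in rays:
        M=np.eye(3)-np.outer(r,r); A=A+M; b=b+M@o
    X=np.linalg.solve(A,b); return X,[np.linalg.norm((np.eye(3)-np.outer(r,r))@(X-o)) for o,r in rays]
E
python3 - <<'E'
from h import *
D=pickle.load(open('d0.pkl','rb'))
S=D['scene'][2];T=D['top'][2]
for n,a,b in [('plunger',(181.8,211.2),(216,237.1)),('short',(352.1,266.4),(369.1,232.7)),('tall',(406.5,271.1),(406.8,228.8)),('mid',(471.2,286.6),(441,219.8)),('lens',(300.2,180.2),(281.8,158.7))]:
    X,e=tri([ray(S,a),ray(T,b)]); print(n,X.round(1),np.round(e,1))
for c in D:
    p,d,i=D[c]; P=cloud(d,i); ok=d>0
    def box(x,y,z): return ok&(abs(P[...,0]-x[0])<x[1])&(abs(P[...,1]-y[0])<y[1])&(P[...,2]>z[0])&(P[...,2]<z[1])
    for n,x,y,z in [('table',(440,40),(60,40),(-20,20)),('plunger',(425,40),(290,40),(68,90)),('boxtop',(425,50),(290,50),(36,52)),('short cap',(455,35),(-155,35),(78,100)),('tall cap',(470,38),(-262,38),(108,130)),('mid cap',(495,38),(-362,38),(93,112)),('rack',(470,80),(-260,180),(16,28)),('camera',(680,70),(107,70),(30,140))]:
        m=box(x,y,z); Q=P[m]
        if len(Q)<5: print(c,n,len(Q)); continue
        print(c,n,len(Q),'lo',np.percentile(Q,2,0).round(),'hi',np.percentile(Q,98,0).round(),'med',np.median(Q,0).round(1), 'rect',[np.round(k,1) for k in cv2.minAreaRect(Q[:,:2].astype(np.float32))])
def crop(c,u,v,w,h,k): return cv2.resize(D[c][0][v-h:v+h,u-w:u+w,::-1],None,fx=k,fy=k,interpolation=cv2.INTER_CUBIC)
im=np.vstack([np.hstack([crop('scene',190,215,40,30,5),crop('top',228,210,40,30,5)]),np.hstack([crop('scene',305,195,40,30,5),crop('top',285,155,40,30,5)])])
cv2.imwrite('pics/crop1.png',im)
E
```

```text
plunger [440.4 299.2  65.8] [5.4 5.4]
short [ 467.1 -154.    46.4] [4.1 4.1]
tall [ 479.  -260.6   67.7] [2.6 2.6]
mid [ 507.8 -366.1   55.6] [5.4 5.4]
lens [672.2 106.  104.3] [1.1 1.1]
scene table 732 lo [401.  21.  -3.] hi [479.  99.   1.] med [438.2  58.7  -1. ] rect [array([440.,  60.]), array([79.9, 79.9]), np.float64(89.9)]
scene plunger 93 lo [420. 279.  68.] hi [453. 310.  75.] med [433.5 291.7  71.6] rect [array([436.7, 295.8]), array([36.2, 35.3]), np.float64(8.2)]
scene boxtop 464 lo [397. 257.  37.] hi [471. 331.  48.] med [425.4 283.8  41. ] rect [array([435.4, 295.2]), array([80.3, 77.9]), np.float64(87.2)]
scene short cap 309 lo [ 435. -176.   79.] hi [ 477. -135.   86.] med [ 452.4 -156.1   84.3] rect [array([ 455.5, -153.8]), array([44.1, 44.3]), np.float64(52.1)]
scene tall cap 516 lo [ 457. -286.  109.] hi [ 506. -235.  116.] med [ 478.3 -261.8  114.4] rect [array([ 481.6, -259.8]), array([53. , 55.7]), np.float64(1.1)]
scene mid cap 525 lo [ 482. -392.   94.] hi [ 528. -345.  101.] med [ 500.9 -369.1   99.4] rect [array([ 505.8, -367.6]), array([51.1, 50.5]), np.
[... 847 characters left out ...]
.7   85.8] rect [array([ 456.7, -152.5]), array([43.1, 40.7]), np.float64(0.7)]
top tall cap 313 lo [ 460. -284.  110.] hi [ 508. -232.  121.] med [ 482.5 -257.8  115.4] rect [array([ 482.3, -258.1]), array([50.7, 54.2]), np.float64(0.9)]
top mid cap 267 lo [ 482. -391.   94.] hi [ 530. -342.  107.] med [ 506.8 -365.9  100.7] rect [array([ 505.8, -365.7]), array([50.8, 48.6]), np.float64(89.7)]
top rack 1885 lo [ 413. -420.   17.] hi [546. -98.  27.] med [ 478.8 -230.5   22.5] rect [array([ 482.6, -259.9]), array([ 91.9, 336.4]), np.float64(13.3)]
top camera 730 lo [660.  66.  57.] hi [741. 154. 113.] med [695.7 106.6  91.8] rect [array([703.7, 110.2]), array([96.6, 93. ]), np.float64(84.2)]
```

View pics/crop1.png

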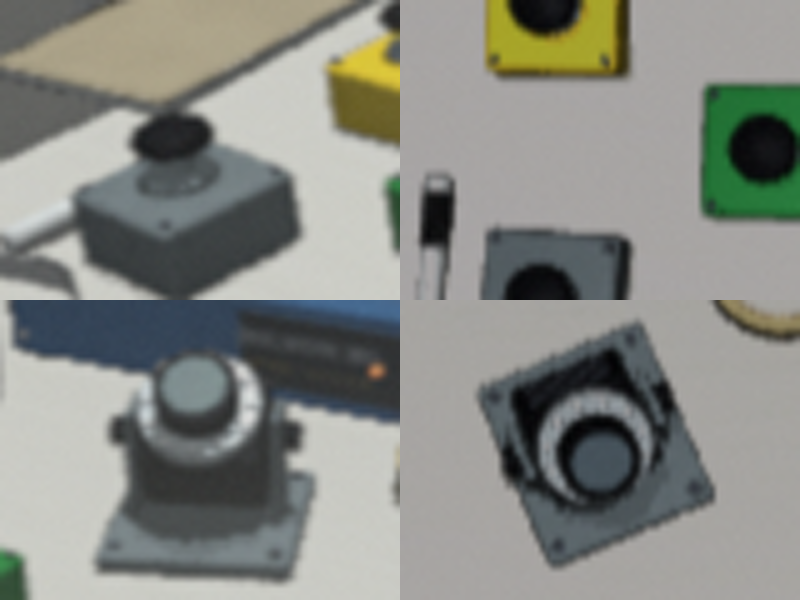

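The crop confirms the grey box with a black head. The inspection camera's lens points down-right in the top view, towards the robot. Next I get the lens axis.

```bash
python3 - <<'E'
from h import *
D=pickle.load(open('d0.pkl','rb'))
for c in D:
    p,d,i=D[c]; P=cloud(d,i); ok=d>0
    near=ok&(np.hypot(P[...,0]-690,P[...,1]-108)<95)
    m=near&(P[...,2]>4)&(P[...,2]<16); r=cv2.minAreaRect(P[m][:,:2].astype(np.float32)); print(c,'plate',m.sum(),r)
    # bright ring pixels
    b=near&(P[...,2]>60)&(p.min(-1)>150); Q=P[b]; 
    if len(Q)>10:
        for _ in range(4):
            ctr=Q.mean(0); U,s,V=np.linalg.svd(Q-ctr); n=V[2]*np.sign(V[2,2]); e=(Q-ctr)@n; Q=Q[abs(e)<max(2.5,1.5*e.std())] if _<3 else Q
        w=(Q-ctr)@V[:2].T; A=np.c_[2*w,np.ones(len(w))]; s_=np.linalg.lstsq(A,(w**2).sum(1),rcond=None)[0]
        print('ring',len(Q),'n',n.round(3),'tilt',np.degrees(np.arccos(n[2])).round(1),'az',np.degrees(np.arctan2(n[1],n[0])).round(1),'ctr',(ctr+s_[:2]@V[:2]).round(1),'rad',np.sqrt(s_[2]+s_[:2]@s_[:2]).round(1))
    # glass: colour near lens pixel
    u,v=(300,180) if c=='scene' else (282,158)
    u0,v0=(195*0+303-0,0) if 0 else (u,v)
    g=np.zeros_like(ok); cv2.circle(gm:=g.astype(np.uint8),(u,v),6,1,-1); g=(gm>0)&ok; Q=P[g]
    ctr=np.median(Q,0); V=np.linalg.svd(Q-ctr)[2]; n=V[2]*np.sign(V[2,2]); print('glass',len(Q),ctr.round(1),'n',n.round(3),'rms',((Q-ctr)@n).std().round(1),np.degrees(np.arctan2(n[1],n[0])).round(1))
    from workcell import optics
    r=optics.silhouettes(c,'lens'); print([(round(q['conf'],2),q['at'],q['mask'].sum()) for q in r[:2]])
E
```

```text
scene plate 552 ((698.374267578125, 107.65431213378906), (121.64157104492188, 109.30683898925781), 23.999534606933594)
ring 55 n [-0.517 -0.241  0.821] tilt 34.8 az -155.0 ctr [685.7 101.9  85.7] rad 29.6
glass 113 [676.2 107.8 101.2] n [-0.077  0.544  0.836] rms 6.3 98.1
[(0.91, [306.4, 189.8], np.int64(739))]
top plate 790 ((689.8975830078125, 107.26653289794922), (183.2788543701172, 183.3793182373047), 84.47882080078125)
glass 112 [673.7 106.5 102.8] n [-0.666 -0.117  0.736] rms 4.4 -170.0
[(0.81, [281.5, 150.9], np.int64(632))]
```

Request:
{"method": "send_rows", "body": {"targets": [[[0,0,0,0.2,-0.2,-0.05,1],[0,0,0,0.2,-0.2,-0.05,1],[0,0,0,0.2,-0.22,-0.05,1],[0,0,0,0.2,-0.25,-0.05,1],[0,0,0,0.17,-0.25,-0.05,1],[0,0,0,0,0,-0.1,1],[0,0,0,0,0,-0.1,1],[0,0,0,0,0,0,1],[0,0,0,0,0,0,1]]], "grip_force": 25}}

```text
time_s: 1.7
ee_pos: [403.2, 336.5, 132.6]
ee_rot: [-180.0, -0.0, 155.2]
force: [-0.3, -0.1, -0.2]
gripper_width: 22.0
gripper_force: 0.0
```

Request:
{"method": "send_rows", "body": {"targets": [[[0,0,0,0.08,-0.1,0,1],[0,0,0,0.09,-0.1,0,1],[0,0,0,0,0,-0.12,1],[0,0,0,0,0,-0.1,1],[0,0,0,0,0,0,1]]]}}

```text
time_s: 2.2
ee_pos: [436.1, 296.0, 87.5]
ee_rot: [-179.9, -0.1, 155.2]
force: [0.6, 0.0, 0.5]
gripper_width: 0.4
gripper_force: 0.0
```

```bash
python3 - <<'E'
from workcell import env, optics
from h import *
s=env.state(); print(s['ee_pos'],s['gripper_width'])
p,d=optics.grab_frame('scene'); q,e=optics.grab_frame('top')
a=cv2.resize(p[170:250,140:240,::-1],None,fx=4,fy=4); b=cv2.resize(q[200:280,175:275,::-1],None,fx=4,fy=4)
cv2.imwrite('pics/pl.png',np.hstack([a,b]))
E
```

```text
[436.12385721 295.98477829  87.46101741] 0.41283761047788275
```

View pics/pl.png

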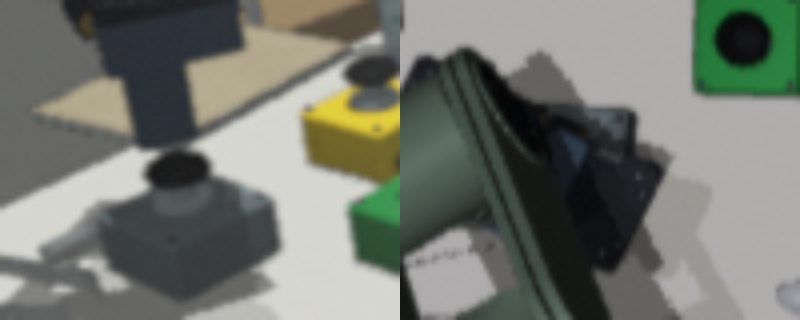

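The shut fingers (crop 165,140) sit right above the black head of the grey box (178,165). I press down to about z = 62.

Request:
{"method": "send_rows", "body": {"targets": [[[0,0,0,0,0,-0.04,1],[0,0,0,0,0,-0.03,1],[0,0,0,0,0,-0.03,1],[0,0,0,0,0,-0.02,1],[0,0,0,0,0,0,1],[0,0,0,0,0,0,1]]]}}

```text
time_s: 2.9
ee_pos: [437.6, 296.9, 65.1]
ee_rot: [179.9, 0.0, 155.1]
force: [-0.9, 0.7, 5.7]
gripper_width: -0.0
gripper_force: 3.3
```

Request:
{"method": "send_rows", "body": {"targets": [[[0,0,0,0,0,-0.01,1],[0,0,0,0,0,-0.01,1],[0,0,0,0,0,0,1]]]}}

```text
time_s: 3.2
ee_pos: [437.7, 297.0, 62.8]
ee_rot: [179.9, 0.1, 155.1]
force: [-3.9, -0.7, 17.7]
gripper_width: 0.4
gripper_force: 8.8
```

Request:
{"method": "send_rows", "body": {"targets": [[[0,0,0,0,0,-0.005,1],[0,0,0,0,0,0,1],[0,0,0,0,0,0,1],[0,0,0,0,0,0,1],[0,0,0,0,0,0,1]]]}}

```text
time_s: 3.7
ee_pos: [437.7, 297.0, 62.7]
ee_rot: [179.8, 0.1, 155.1]
force: [-5.3, -1.3, 23.1]
gripper_width: 0.4
gripper_force: 11.7
```

Request:
{"method": "send_rows", "body": {"targets": [[[0,0,0,0,0,0.1,1],[0,0,0,0,0,0.22,1],[0,0,0,0,0,0.24,0],[0,0,-0.072,0.01,-0.2,0.12,-1],[0,0,-0.072,0.01,-0.2,0,-1],[0,0,-0.072,0.01,-0.2,0,-1],[0,0,-0.072,0.01,-0.2,0,-1],[0,0,-0.072,0.01,-0.2,0,-1],[0,0,-0.072,0.01,-0.2,0,-1],[0,0,-0.072,0.01,-0.2,0,-1],[0,0,-0.072,0.01,-0.2,0,-1],[0,0,0,0,0,0,-1]]]}}

```text
time_s: 4.9
ee_pos: [452.9, -27.5, 195.1]
ee_rot: [-180.0, 0.1, 102.9]
force: [0.6, 0.5, 0.8]
gripper_width: 77.8
gripper_force: 0.0
```

```bash
cat >> h.py <<'E'
def wcloud(d,i,s):
    K=np.array(i['camera_matrix']);M=np.array(i['mount']); v,u=np.mgrid[:400,:640]
    x=(u-K[0,2])/K[0,0];y=(v-K[1,2])/K[1,1];r=np.hypot(x,y)+1e-9
    t=np.tan(np.minimum(r,1.45)); P=np.stack([x/r*t*d,y/r*t*d,d],-1)
    P=P@M[:3,:3].T+M[:3,3]
    return Ro.from_euler('xyz',s['ee_rot'],degrees=True).apply(P.reshape(-1,3)).reshape(P.shape)+np.array(s['ee_pos'])
def wray(i,s,uv):
    K=np.array(i['camera_matrix']);M=np.array(i['mount']); a=(np.array(uv)-K[:2,2])/K[0,0]; r=np.linalg.norm(a)
    c=np.r_[a/r*np.sin(r),np.cos(r)]; R=Ro.from_euler('xyz',s['ee_rot'],degrees=True).as_matrix()
    return np.array(s['ee_pos'])+R@M[:3,3], R@M[:3,:3]@c
E
cat > w.py <<'E'
from workcell import env, optics
from h import *
import sys
s=env.state(); p,d=optics.grab_frame('wrist'); i=optics.camera_info('wrist')
cv2.imwrite(f'pics/{sys.argv[1]}.png',p[:,:,::-1]); pickle.dump((s,p,d,i),open(sys.argv[1]+'.pkl','wb'))
P=wcloud(d,i,s)
for n,x,y,z in [('short cap',(456,32),(-153,32),(79,92)),('tall cap',(482,35),(-258,35),(110,122)),('rack',(470,90),(-200,110),(16,28)),('lensarea',(672,30),(106,30),(60,130))]:
    m=(d>0)&(abs(P[...,0]-x[0])<x[1])&(abs(P[...,1]-y[0])<y[1])&(P[...,2]>z[0])&(P[...,2]<z[1]); Q=P[m]
    if len(Q)>9: print(n,len(Q),np.median(Q,0).round(1),[np.round(k,1) for k in cv2.minAreaRect(Q[:,:2].astype(np.float32))])
for n in ['short_jar_center','lens']:
    for q in optics.place_of('wrist',n)[:2]:
        o,r=wray(i,s,q['at']); print(n,round(q['conf'],2),np.round(q['at'],1),o.round(1),r.round(4))
E
python3 w.py w1
```

```text
short cap 524 [ 456.6 -140.3   84.7] [array([ 456.8, -140.3]), array([43.1, 18.4]), np.float64(11.9)]
rack 1794 [ 449.  -113.    21.9] [array([ 460.4, -152.7]), array([ 92.6, 114.4]), np.float64(13.3)]
lensarea 2283 [675.1 102.6  95.7] [array([680.2, 106.1]), array([60., 43.]), np.float64(89.6)]
short_jar_center 0.57 [294.5 290. ] [438.1  39.5 365.7] [ 0.0527 -0.5159 -0.855 ]
short_jar_center 0.51 [547.7 135.6] [438.1  39.5 365.7] [ 0.6603  0.1565 -0.7345]
lens 0.8 [548.3 134.2] [438.1  39.5 365.7] [ 0.6605  0.161  -0.7334]
```

Request:
{"method": "send_rows", "body": {"targets": [[[0,0,0,0.01,-0.2,0,-1],[0,0,0,0.01,-0.2,0,-1],[0,0,0.003,0,-0.1,0,-1],[0,0,0,0,0,0,-1]]]}}

```text
time_s: 5.45
ee_pos: [457.4, -124.2, 195.2]
ee_rot: [-180.0, 0.0, 103.6]
force: [0.2, 1.0, -0.6]
gripper_width: 91.1
gripper_force: 0.0
```

```bash
python3 w.py w2
```

```text
short cap 1731 [ 459.2 -152.7   84.9] [array([ 459.3, -154.1]), array([46.1, 45.8]), np.float64(80.1)]
tall cap 11 [ 468.5 -238.9  111.8] [array([ 467.8, -239.2]), array([5.2, 1.1]), np.float64(48.7)]
rack 4863 [ 455.  -139.8   21.9] [array([ 471.2, -199.3]), array([ 92.8, 209.6]), np.float64(13.1)]
lensarea 1974 [675.1  98.2  95.5] [array([680.6, 105.4]), array([58.8, 42.4]), np.float64(90.0)]
lens 0.97 [562.   56.8] [441.8 -57.7 365.9] [ 0.6159  0.3929 -0.6829]
```

View pics/w2.png

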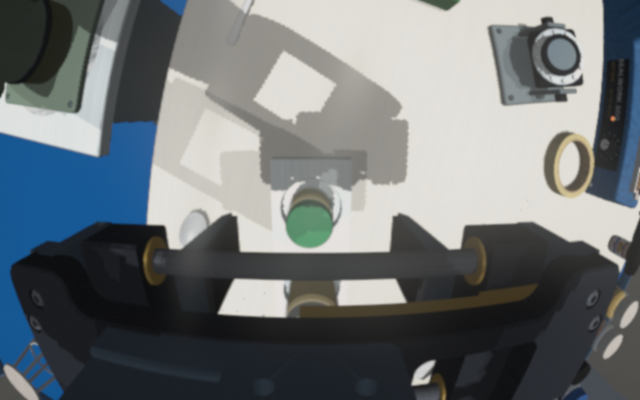

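The short jar's green cap is at (309,225) between the opened fingers. The lens is at (562,53), and the tall jar is just behind the gripper bar. I move over the jar and down.

Request:
{"method": "send_rows", "body": {"targets": [[[0,0,0,0,-0.146,0,-1],[0,0,0,0,0,-0.2,-1],[0,0,0,0,0,-0.2,-1],[0,0,0,0,0,-0.2,-1],[0,0,0,0,0,-0.12,-1],[0,0,0,0,0,-0.05,-1],[0,0,0,0,0,0,-1]]]}}

```text
time_s: 6.3
ee_pos: [456.7, -151.6, 40.6]
ee_rot: [-179.9, -0.1, 103.7]
force: [-0.4, -0.2, 0.1]
gripper_width: 91.2
gripper_force: 0.0
```

Request:
{"method": "send_rows", "body": {"targets": [[[0,0,0,0,0,0,0],[0,0,0,0,0,0,1],[0,0,0,0,0,0,1],[0,0,0,0,0,0,1],[0,0,0,0,0,0,1],[0,0,0,0,0,0,1],[0,0,0,0,0,0,1]]], "grip_force": 25}}

```text
time_s: 7.0
ee_pos: [457.3, -153.1, 41.7]
ee_rot: [180.0, 0.0, 103.6]
force: [0.3, -0.2, 3.0]
gripper_width: 48.8
gripper_force: 25.0
```

Request:
{"method": "send_rows", "body": {"targets": [[[0,0,0,0,0,0.05,1],[0,0,0,0,0,0.15,1],[0,0,0,0,0,0.2,1],[0,0,0,0,0,0.2,1],[0,0,0,0,0,0.2,1],[0,0,0,0,0,0.2,1],[0,0,0,0,0.15,0.1,1],[0,0,0,0.05,0.2,0,1],[0,0,0,0.1,0.2,0,1],[0,0,0,0.1,0.2,0,1],[0,0,0,0,0,0,1]]]}}

```text
time_s: 8.1
ee_pos: [508.5, 1.2, 261.5]
ee_rot: [179.9, -0.1, 103.9]
force: [-1.2, -0.9, -0.1]
gripper_width: 48.0
gripper_force: 25.0
```

```bash
python3 w.py w3
```

```text
rack 302 [ 422.  -120.8   22. ] [array([ 454.6, -158.7]), array([ 71.6, 125.4]), np.float64(15.5)]
lensarea 1860 [677.  104.   97.2] [array([680.2, 105.9]), array([59.7, 43.4]), np.float64(90.0)]
lens 0.96 [472.7 146.2] [492.4  67.3 432.4] [ 0.4859  0.0684 -0.8714]
```

View pics/w3.png

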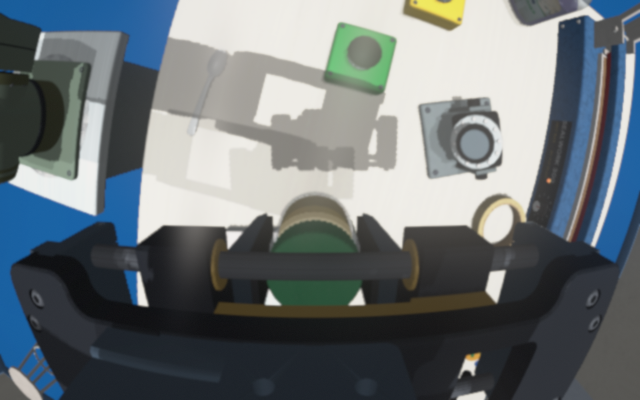

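The jar is held between the fingers (cap at 315,265), and the lens shows clearly at (475,142). Now I fit the front disc of the lens along its axis.

```bash
python3 - <<'E'
from h import *
a=np.radians(35)
D=pickle.load(open('d0.pkl','rb'))
C={c:(cloud(D[c][1],D[c][2]),D[c][1],D[c][0]) for c in D}
for w in ['w1','w2','w3']:
    s,p,d,i=pickle.load(open(w+'.pkl','rb')); C[w]=(wcloud(d,i,s),d,p)
az=np.radians(204); n=np.array([np.sin(a)*np.cos(az),np.sin(a)*np.sin(az),np.cos(a)])
ex=np.cross([0,0,1],n); ex/=np.linalg.norm(ex); ey=np.cross(n,ex); L0=np.array([673.,106.5,102])
for c,(P,d,p) in C.items():
    q=(P-L0); h=q@n; A=q@ex; B=q@ey
    m=(d>0)&(np.hypot(A,B)<45)&(abs(h)<40)
    f=m&(h>-5)&(h<9)
    pts=np.c_[A[f],B[f]].astype(np.float32)
    for _ in range(2):
        ct,r=cv2.minEnclosingCircle(pts); k=np.hypot(*(pts-ct).T)<27; 
    ctr=np.median(pts,0); core=f&(np.hypot(A-ct[0],B-ct[1])<14)
    Q=P[core]; V=np.linalg.svd(Q-Q.mean(0))[2][2]; V*=np.sign(V[2])
    # ring plane
    g=m&(h>-35)&(h<-6)&(p.min(-1)>120)
    G=P[g]
    txt=''
    if len(G)>20:
        gh=h[g]; G=G[abs(gh-np.median(gh))<4]; Vg=np.linalg.svd(G-G.mean(0))[2][2]; Vg*=np.sign(Vg[2]); gc,gr=cv2.minEnclosingCircle(np.c_[(G-L0)@ex,(G-L0)@ey].astype(np.float32)); txt=('ring',len(G),np.round(np.median((G-L0)@n),1),'tilt',np.degrees(np.arccos(Vg[2])).round(1),'az',np.degrees(np.arctan2(Vg[1],Vg[0])).round(1),'c',(L0+gc[0]*ex+gc[1]*ey).round(1),round(gr,1))
    print(c,f.sum(),'h core',np.percentile(h[core],[10,50,90]).round(1),'circ',(L0+ct[0]*ex+ct[1]*ey+np.median(h[core])*n).round(1),round(r,1),'core n tilt/az',np.degrees(np.arccos(V[2])).round(1),np.degrees(np.arctan2(V[1],V[0])).round(1),*txt)
    if c!='x':
        m=(d>0)&(P[...,2]>3)&(P[...,2]<18)&(np.hypot(P[...,0]-700,P[...,1]-108)<85)
        if m.sum()>50: print('   plate',cv2.minAreaRect(P[m][:,:2].astype(np.float32)))
E
```

```text
scene 214 h core [-2.2 -0.4  1.6] circ [675.9  97.3 100.7] 24.7 core n tilt/az 33.8 -153.0 ring 100 -19.1 tilt 35.0 az -155.3 c [675.1  97.5 100.7] 33.8
   plate ((698.374267578125, 107.65431213378906), (121.64157104492188, 109.30683898925781), 23.999534606933594)
top 199 h core [-2.7  0.9  4.4] circ [677.1  99.  103.6] 24.2 core n tilt/az 33.7 -152.4 ring 76 -18.1 tilt 33.8 az -154.6 c [678.8  99.5 103.7] 31.8
   plate ((701.1190795898438, 106.82341766357422), (166.30715942382812, 166.33570861816406), 24.701276779174805)
w1 1408 h core [-2.2 -0.9  0.1] circ [678.3  97.  101.6] 24.1 core n tilt/az 35.4 -155.7 ring 849 -19.8 tilt 35.0 az -155.9 c [678.3  97.4 102.8] 33.9
   plate ((704.1864013671875, 108.67951965332031), (119.91448974609375, 110.64277648925781), 24.320119857788086)
w2 1266 h core [-2.4 -1.   0.5] circ [678.6  97.  101.6] 24.1 core n tilt/az 35.7 -154.9 ring 673 -19.8 tilt 35.1 az -155.9 c [678.4  97.  102.7] 33.9
   plate ((702.7877197265625, 107.8525390625), (117.92720794677734, 110.52723693847656), 24.386810302734375)
w3 1194 h core [-2.1 -1.   0.2] circ [678.5  97.5 101.7] 24.2 core n tilt/az 34.6 -156.5 ring 924 -19.8 tilt 34.9 az -156.1 c [678.3  96.8 102.6] 34.1
   plate ((699.1268920898438, 118.52339172363281), (118.8089828491211, 133.92822265625), 23.224994659423828)
```

Request:
{"method": "send_rows", "body": {"targets": [[[0.032,-0.071,0,0.075,0.05,0,1],[0.032,-0.071,0,0.075,0.05,0,1],[0.032,-0.071,0,0.075,0.05,-0.03,1],[0.032,-0.071,0,0.075,0.05,-0.04,1],[0.031,-0.071,0,0.075,0.05,-0.05,1],[0,0,0,0.073,0.05,-0.05,1],[0,0,0,0,0,0,1],[0,0,0,0,0,0,1]]]}}

```text
time_s: 9.05
ee_pos: [596.6, 56.0, 227.8]
ee_rot: [145.5, -6.0, 105.4]
force: [0.2, 0.2, 0.2]
gripper_width: 48.4
gripper_force: 25.0
```

```bash
cat > chk.py <<'E'
from workcell import env, optics
from h import *
import sys
L=np.array([678.2,97.3,101.7]);a=np.radians(35);z=np.radians(204.2);n=np.array([np.sin(a)*np.cos(z),np.sin(a)*np.sin(z),np.cos(a)])
s=env.state(); R=Ro.from_euler('xyz',s['ee_rot'],degrees=True).as_matrix()
print(s['time_s'],s['ee_pos'],s['qpos'],s['force'],s['gripper_width'])
e=L+153.2*n-s['ee_pos']; rv=np.cross(-R[:,2],n); print('pos err',e.round(1),'rot err units',(rv/(np.pi/2)).round(4),'deg',np.degrees(np.linalg.norm(rv)).round(2))
p,d=optics.grab_frame('scene'); P=cloud(d,optics.camera_info('scene')); q=P-L; h=q@n; perp=q-h[...,None]*n
ok=(d>0)&(h>60)&(h<170)&(np.linalg.norm(perp,axis=-1)<45)
o=-np.array(optics.camera_info('scene')['R']).T@optics.camera_info('scene')['t']
# visible jar body near base: circle fit
for lo,hi in [(115,125),(125,135),(135,145)]:
    m=ok&(h>lo)&(h<hi); ex=np.cross([0,0,1],n);ex/=np.linalg.norm(ex);ey=np.cross(n,ex); w=np.c_[perp[m]@ex,perp[m]@ey]
    if len(w)>15:
        from scipy.optimize import least_squares
        r=least_squares(lambda c:np.hypot(*(w-c).T)-25,w.mean(0),loss='soft_l1').x; print(lo,len(w),'axis off ex,ey',r.round(1),'med h',np.median(h[m]).round(1))
print('h pct',np.percentile(h[ok],[0,1,3,10]).round(1))
c=cv2.resize(p[90:240,220:420,::-1],None,fx=4,fy=4); cv2.imwrite(f'pics/{sys.argv[1]}.png',c)
E
python3 chk.py show1
```

```text
9.05 [596.57590831  56.01224351 227.79573844] [ -4.6198892    6.7326875  112.44051498  30.35690022  32.9958478
 -39.8057125 ] [0.22722583 0.1772895  0.22057759] 48.41036759013226
pos err [ 1.5  5.3 -0.6] rot err units [0.0007 0.0003 0.0005] deg 0.08
125 52 axis off ex,ey [ 4.  -3.7] med h 130.7
135 49 axis off ex,ey [ 4.4 -4.4] med h 140.4
h pct [123.1 124.6 126.  128.8]
```

View pics/show1.png

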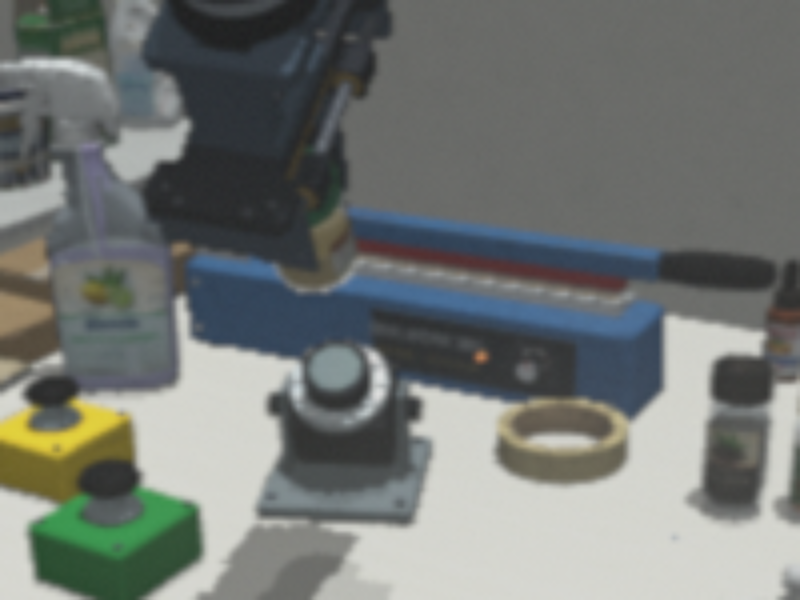

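The jar (crop 320,260) is tilted over the lens (335,375) with a clear gap. A small correction remains.

Request:
{"method": "send_rows", "body": {"targets": [[[0,0,0,0.011,0.028,-0.001,1],[0,0,0,0,0,0,1],[0,0,0,0,0,0,1],[0,0,0,0,0,0,1],[0,0,0,0,0,0,1],[0,0,0,0,0,0,1]]]}}

```text
time_s: 9.7
ee_pos: [598.9, 62.7, 227.2]
ee_rot: [145.4, -6.0, 105.5]
force: [-0.2, -0.0, -1.5]
gripper_width: 48.5
gripper_force: 25.0
```

```bash
python3 chk.py show2; python3 chk.py show3; python3 - <<'E'
from workcell import optics
from h import *
p,d=optics.grab_frame('scene'); P=cloud(d,optics.camera_info('scene'))
for n,x,y,z in [('tall cap',(482,38),(-259,38),(108,130)),('mid cap',(506,38),(-366,38),(93,112))]:
    m=(d>0)&(abs(P[...,0]-x[0])<x[1])&(abs(P[...,1]-y[0])<y[1])&(P[...,2]>z[0])&(P[...,2]<z[1]); print(n,m.sum(),cv2.minAreaRect(P[m][:,:2].astype(np.float32)))
E
```

```text
9.7 [598.86382934  62.670839   227.2034276 ] [ -3.73290642   6.95596114 112.27471142  29.8667381   32.58748241
 -38.69864771] [-0.24869037 -0.02659397 -1.49824002] 48.50880304826319
pos err [-0.8 -1.4 -0. ] rot err units [0.0002 0.0003 0.0002] deg 0.04
115 16 axis off ex,ey [-1.1 -0.2] med h 122.8
125 50 axis off ex,ey [-1.1 -0.8] med h 130.4
135 47 axis off ex,ey [-1.1 -0.7] med h 138.9
h pct [119.9 122.1 122.7 126.7]
9.75 [598.84403886  62.68542142 227.15790875] [ -3.73238792   6.95864905 112.27619595  29.86749578  32.58984966
 -38.70089316] [ 0.39057716 -0.15583248 -2.23088861] 48.36919453397373
pos err [-0.8 -1.4  0. ] rot err units [0.0002 0.0002 0.0002] deg 0.03
125 54 axis off ex,ey [-1.  -0.7] med h 130.5
135 47 axis off ex,ey [-1.  -0.7] med h 139.9
h pct [120.1 122.4 123.4 126.2]
tall cap 528 ((483.8356018066406, -259.47088623046875), (55.38387680053711, 56.43976974487305), 53.12409973144531)
mid cap 521 ((505.5968322753906, -368.044921875), (50.332435607910156, 50.07614517211914), 58.91207504272461)
```

Everything is within about 1 mm and 0.1°, and both other jars are standing. I hand in.

```bash
python3 -c "
from workcell import env
print(env.job_done())"
```

```text
the job is handed in; nothing more can be done
None
```

I pressed the grey box's plunger to its stop and held it there, then handed the job in at about 10 s with the shortest jar held steady, its base square to the lens, by my measurements about 1 mm off the axis and about 12 cm from the glass, and the other two jars still in the rack.

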